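# Snap the seed box shut and hang it on the spring balance

### The job

The lid of the seed box only lies on it: press down its four snap tabs one after another until each has snapped under its catch and stays down (they catch at different depths), firmly but without cracking them. Then lift the box by the handle on its lid and hang it gently by that handle in the notches of the spring balance's two-pronged hook, easing the load on so that the balance does not bottom out, and leave it hanging there level and settled, with nothing else knocked about.

Things in the scene. Friction and masses are not known exactly. Their poses are not given: they have to be found in the camera images.
- box: white insulated seed box, a plain block 140 (x) x 208 (y) x 75 mm high, loose on the table; with lid 0.6 to 0.85 kg. Origin: centre of its underside, z up. Corner stops on its top keep the lid in place; behind each tab of the lid a white sprung catch, 24 mm wide, stands on the rim, its top 24 to 37 mm above the box's top.
- lid: grey lid plate 104 (x) x 172 (y) x 8 mm lying in place on the box, at first held by nothing: the box comes up with it only once its tabs are snapped. Origin: centre of its underside (75 mm above the table); axes parallel to the box's. It carries the handle and four snap tabs that slide straight down, one in the middle of each side.
- handle (a point): middle of the lid's handle, a square aluminium bar 10 x 10 mm, 115 mm long along the lid's y, centre 73 mm above the lid's underside (60 mm free between bar and plate). Legs 9 mm thick at 53 mm either side of the middle. Grip the middle, across the bar, firmly (about 60 N): the hook's prongs go under the bar between middle and legs.
- pad_front: grey thumb pad of the snap tab at the lid's -x long side: raised block 12 mm (outwards) x 26 x 15 mm high, its middle 48 mm from the lid's centre. Origin: middle of its level top face, 54 mm above the lid's underside while raised, 31 to 44 mm once caught (the catch's top is then 7 mm lower, just outside it). Its x points outwards. Press straight down on its middle.
- tab_front (a joint): how far the snap tab with pad_front is pressed down, m: 0 raised. Its catch's height is not known: it catches at some depth from 0.010 to 0.023, with a solid stop about 1 mm deeper. About 6 to 12 N takes it past the catch, the force drops, then the stop is felt. Let go too early, a spring lifts it to 0 again. Over 45 N, or hitting the stop fast, cracks it.
- pad_left: grey thumb pad of the snap tab at the lid's +y end: raised block 12 mm (outwards) x 26 x 15 mm high, its middle 84 mm from the lid's centre. Origin: middle of its level top face, 54 mm above the lid's underside while raised, 31 to 44 mm once caught (the catch's top is then 7 mm lower, just outside it). Its x points outwards. Press straight down on its middle.
- tab_left (a joint): how far the snap tab with pad_left is pressed down, m: 0 raised. Its catch's height is not known: it catches at some depth from 0.010 to 0.023, with a solid stop about 1 mm deeper. About 6 to 12 N takes it past the catch, the force drops, then the stop is felt. Let go too early, a spring lifts it to 0 again. Over 45 N, or hitting the stop fast, cracks it.
- pad_back: grey thumb pad of the snap tab at the lid's +x long side: raised block 12 mm (outwards) x 26 x 15 mm high, its middle 48 mm from the lid's centre. Origin: middle of its level top face, 54 mm above the lid's underside while raised, 31 to 44 mm once caught (the catch's top is then 7 mm lower, just outside it). Its x points outwards. Press straight down on its middle.
- tab_back (a joint): how far the snap tab with pad_back is pressed down, m: 0 raised. Its catch's height is not known: it catches at some depth from 0.010 to 0.023, with a solid stop about 1 mm deeper. About 6 to 12 N takes it past the catch, the force drops, then the stop is felt. Let go too early, a spring lifts it to 0 again. Over 45 N, or hitting the stop fast, cracks it.
- pad_right: grey thumb pad of the snap tab at the lid's -y end: raised block 12 mm (outwards) x 26 x 15 mm high, its middle 84 mm from the lid's centre. Origin: middle of its level top face, 54 mm above the lid's underside while raised, 31 to 44 mm once caught (the catch's top is then 7 mm lower, just outside it). Its x points outwards. Press straight down on its middle.
- tab_right (a joint): how far the snap tab with pad_right is pressed down, m: 0 raised. Its catch's height is not known: it catches at some depth from 0.010 to 0.023, with a solid stop about 1 mm deeper. About 6 to 12 N takes it past the catch, the force drops, then the stop is felt. Let go too early, a spring lifts it to 0 again. Over 45 N, or hitting the stop fast, cracks it.
- stand: spring balance: heavy grey foot 150 x 200 x 14 mm, aluminium post 30 x 40 x 300 mm with a round dial beside its top. Origin: on the table straight below the hook's notch; x points from the notch to the post (post's front at 120 mm, the hook's crossbar at 96 mm, foot from 30 mm on), so the prongs point to -x, roughly to the robot.
- notch (a point): middle between the two notches of the hook, where a hung bar's underside rests, 230 mm up unloaded; axes as the stand's. Steel prongs, 8 mm thick, along x at y = +36 and -36 mm; notch 16 mm long between upturned tips (towards -x, end 30 mm off, 14 mm higher) and a step (towards +x, 12 mm higher). Prongs' lowest part 8 mm below this point. The bar lies along y.
- hook (a joint): sprung hook, m: how far it has dipped from its unloaded place; 300 N/m, so the box dips it some 19 to 28 mm; bottom stop at 50 mm.
- pot: terracotta pot with soil, 84 mm wide, 75 mm high, bystander; origin in the middle of its underside
- jar: glass jar 60 mm wide, 70 mm high, bystander; origin in the middle of its underside
- cup: small stack of black plastic pots 68 mm wide, 80 mm high, bystander; origin in the middle of its underside
There are look-alikes about, which are no part of the job. Leave any purple look-alike of the lid alone.

How it is judged:
By the outcome, as a careful person would: the job done as asked, in the order asked, and still so for the second after the job is handed in, with the robot touching nothing.
It also fails if it takes over 72 s, if anything falls off the work surface, if the arm or the gripper's body presses on something with over 40 N, if the wrist force passes 120 N, or if a joint passes its speed limit or range.

### The arm

A 6-joint arm with a two-finger parallel gripper is mounted at the origin on the work surface. World frame = base frame: x ahead of the robot, y to its left, z up, the work surface at z = 0. Lengths are in m, angles in rad, forces in N, time in s.
With the tool pointing down it reaches from about 0.375 to 0.975 m from the base axis. Payload 3.8 kg.
Tool frame: the origin (TCP) lies at the very end of the fingers, on their centre line; the grasp point (between the pads) lies 19 mm behind it; z points along the fingers, y is the direction in which the jaws open and shut (so a half turn about z gives the same grasp; the last joint's range is limited). The gripper opens to 85 mm and grips with 20 to 120 N. Pads are 22 mm wide; open, the fingers measure 114 mm over their backs; the gripper's body (76 mm by 85 mm) begins 54 mm behind the grasp point. The pads swing forward as they close: fully open they stand 13 mm farther back than shut.
Start: joints at [-1.339, 0.264, 1.604, -0, 1.274, -0.037], TCP at [0.179, -0.651, 0.231] pointing down, gripper open.
Joint ranges: [-2.63, 2.63], [-0.94, 2.18], [0.31, 2.57], [-1.31, 4.45], [0, 2.66], [-2.55, 2.55]. Speed limits (rad/s): [2.57, 2.57, 3.14, 3.14, 3.14, 3.14].

### API

Orientations are given as a rotation vector (axis times angle).
In Python, from workcell import read_state, read_camera, camera_info, finish_job gives the robot as it stands. The module is installed in compiled form; this text tells all that it offers.
- The arm moves only by the tool play_rows, never from a script. Its argument "motion" is a list of rows, each a list of 5 numbers: the shift along the tool's x, y, z in units of 1000 mm (1.0 is 1000 mm), then the turn about the tool's z in units of 2 pi rad (1.0 is 2 pi rad), then the finger opening in mm, from 0 to 85.4. A call has 1 to 5 rows; each row shifts and turns the commanded pose from where the row before left it, along the tool's axes as they then stand; what a row does not reach is not made up. A row lasts 1/8 s, in which the tool goes at most 62.5 mm and 10.7 degrees, less where a joint would pass 70% of its speed; a pose out of reach is approached as far as the arm can. A call with a number of a shift or a turn outside -1 to 1 is refused whole. A call with a gripper value outside its range is refused whole. The fingers move at their own pace and stop on an object; "squeeze" is the grip in N (left out, the last holds). Time passes only in rows, so rows that do not move let the fingers close. It gives the time, the measured TCP pose, the force and the opening at its end, in the units of the state.
- read_state(): the state, without advancing time (a new reading comes with each control period).
- read_camera(name): name is "scene" or "side" or "wrist"; returns the picture (400x640x3 uint8, red, green, blue); there is no depth.
- camera_info(name): a dict with "intrinsics" (3x3 intrinsics, pixels), "pose" (4x4, takes a point from camera to world coordinates). Camera axes: x right, y down, z forward; pixel columns grow to the right and rows downward; lengths in m; the calibration is good to about 2 mm. A picture is of the moment at which its call begins: read the wrist's pose just before it. camera_info takes no time and is no camera call; for the wrist camera it gives the pose at the moment of the call.
- finish_job(): hands the job in, once; it reports no verdict.
The state is a dict: "time": time; "q": joint angles; "joint_vel": joint speeds; "joint_torque": joint torques, N m; "tool_pos": TCP position; "tcp_rot": TCP orientation; "wrist_force": force on the tool from outside, world axes, zero at the start; "torque": the same for the moment, N m; "width": opening from 0.0 (shut) to 1.0 (fully open).
Only numpy, scipy, OpenCV 4.12 (cv2) and the standard library are available. Lean on these libraries where they do the work, as an engineer would, in place of code of your own. Each camera call takes 0.05 s, during which the arm holds its last target. There are 200 camera calls.

## Working session

There is one attempt and no reset: what is moved stays moved. The work goes in short steps, Python scripts to look and compute and a tool call to move; the robot and the scene stay as the last step left them, time stands still between calls to the robot, and variables do not carry over. Pictures are saved under pics/ and viewed, about 8 in all and at most 12, crops included, and the job is handed in when it is done.

Besides the shell and the picture viewer there is one more tool, called after "Emit:" in YAML: its name, and indented under it one key for each argument. play_rows: Moves the arm, as the interface text tells. Shifts and turns lie within -1 to 1; 1 stands for 1000 mm of shift or 2 pi rad of turn. Its arguments: {"type":"object","properties":{"motion":{"type":"array","items":{"type":"array","items":{"type":"number"}}},"squeeze":{"type":"number"}},"required":["motion"]}

```bash
mkdir -p pics; python3 - <<'E'
from workcell import *
import cv2,numpy as np
np.set_printoptions(precision=4,suppress=True)
s=read_state();print(s)
for n in("scene","side"):
    im=read_camera(n);cv2.imwrite(f"pics/{n}0.png",im[:,:,::-1]);c=camera_info(n);print(n,c["intrinsics"],c["pose"])
c=camera_info("wrist");print(c)
E
```

```text
{'time': 0.0, 'q': array([-1.3389,  0.2647,  1.6054,  0.    ,  1.2737, -0.0369]), 'joint_vel': array([-0.0008, -0.0008,  0.0008, -0.001 ,  0.0013, -0.0027]), 'joint_torque': array([ -0.0002, -51.5113, -36.7318,   0.0001,   0.0128,   0.    ]), 'tool_pos': array([ 0.1791, -0.6501,  0.23  ]), 'tcp_rot': array([-3.1111, -0.4206,  0.0003]), 'wrist_force': array([0.0697, 0.6262, 0.3456]), 'torque': array([0.0473, 0.042 , 0.0483]), 'width': 0.9991908923626209}
scene [[490.6364   0.     317.9836]
 [  0.     490.6364 201.6403]
 [  0.       0.       1.    ]] [[-0.6793  0.4796 -0.5554  1.1971]
 [ 0.7339  0.4445 -0.5136  0.5373]
 [ 0.0006 -0.7565 -0.6539  0.932 ]
 [ 0.      0.      0.      1.    ]]
side [[469.4041   0.     316.9921]
 [  0.     469.4041 193.7325]
 [  0.       0.       1.    ]] [[-0.7664 -0.4781  0.4291 -0.0463]
 [-0.6421  0.5499 -0.5341  0.6404]
 [ 0.0194 -0.6848 -0.7285  1.1674]
 [ 0.      0.      0.      1.    ]]
{'intrinsics': array([[310.5493,   0.    , 318.8874],
       [  0.    , 310.5493, 199.5822],
       [  0.    ,   0.    ,   1.    ]]), 'pose': array([[ 0.2653, -0.9256, -0.2698,  0.2484],
       [-0.9642, -0.2551, -0.073 , -0.6314],
       [-0.0013,  0.2795, -0.9601,  0.3728],
       [ 0.    ,  0.    ,  0.    ,  1.    ]])}
```

View pics/scene0.png

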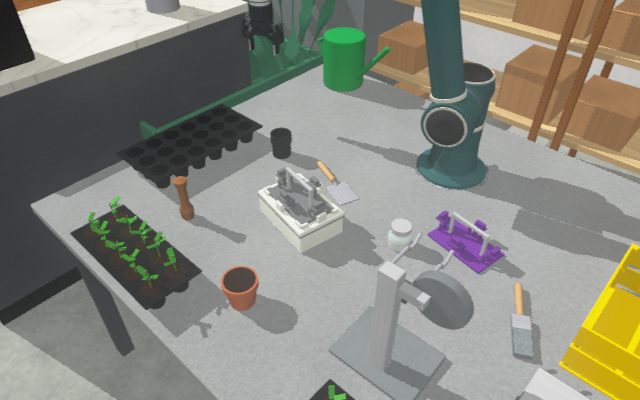

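View pics/side0.png

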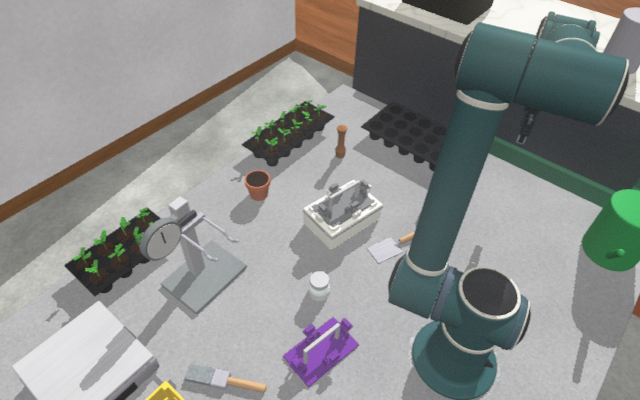

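The scene view shows the box around (300,208), the stand post's top at (392,270) and the jar at (400,235). In the side view the box is at (343,212), the hook at (215,235) and the jar at (319,286). I'll enlarge these areas to pick points.

```bash
python3 - <<'E'
import cv2,numpy as np
a=cv2.imread("pics/scene0.png");b=cv2.imread("pics/side0.png")
def cr(i,x,y,w=100,h=75):
    c=cv2.resize(i[y:y+h,x:x+w],(400,300),interpolation=cv2.INTER_CUBIC)
    for k in range(0,w,w//5): cv2.putText(c,str(x+k),(k*400//w,8),0,.3,(0,0,255),1);cv2.line(c,(k*400//w,8),(k*400//w,14),(0,0,255),1)
    for k in range(0,h,h//5): cv2.putText(c,str(y+k),(0,k*300//h+4),0,.3,(255,0,0),1)
    return c
cv2.imwrite("pics/c1.png",np.vstack([np.hstack([cr(a,252,162),cr(b,295,170)]),np.hstack([cr(a,370,220),cr(b,160,185)])]))
E
```

```text
(no output)
```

View pics/c1.png

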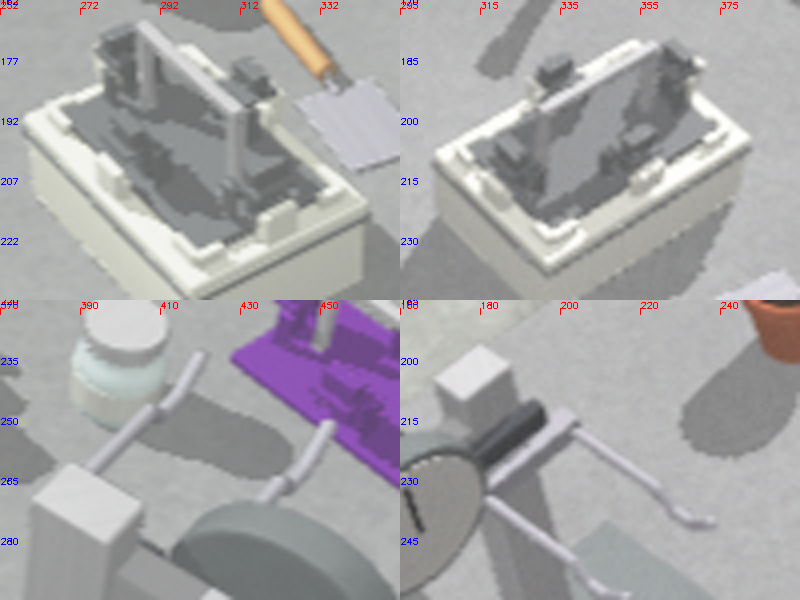

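```bash
cat >h.py <<'E'
import numpy as np
from workcell import *
np.set_printoptions(precision=4,suppress=True)
def ray(n,uv,c=None):
    c=c or camera_info(n);K=np.array(c["intrinsics"]);P=np.array(c["pose"])
    return P[:3,3],P[:3,:3]@np.linalg.solve(K,[uv[0],uv[1],1])
def onz(n,uv,z,c=None):
    o,d=ray(n,uv,c);return o+d*(z-o[2])/d[2]
def tri(r1,r2):
    (o1,d1),(o2,d2)=r1,r2
    A=np.c_[d1,-d2];t=np.linalg.lstsq(A,o2-o1,rcond=None)[0]
    p,q=o1+t[0]*d1,o2+t[1]*d2
    return (p+q)/2,np.linalg.norm(p-q)
def proj(n,p,c=None):
    c=c or camera_info(n);P=np.array(c["pose"]);v=np.array(c["intrinsics"])@(P[:3,:3].T@(np.array(p)-P[:3,3]));return v[:2]/v[2]
E
python3 - <<'E'
from h import *
a=[(287.5,167.5),(311.5,188.2)];b=[(358.8,181.3),(330,195.8)]
for n,l in(("scene",a),("side",b)):
    print(n,"bar",[onz(n,u,.153) for u in l])
for u in((258.2,192),(344,214.5)):print("scene corner",onz("scene",u,.075))
for u in((304.2,208.7),(382.5,203.8),(331.8,236.3),(354.5,180.5)):print("side corner",onz("side",u,.075))
for u,v in(((421.2,233.2),(238.7,240.5)),((453,250.7),(217.5,259.2)),((421.2,233.2),(217.5,259.2)),((453,250.7),(238.7,240.5)),(a[0],b[0]),(a[1],b[1]),(a[0],b[1]),(a[1],b[0])):
    print("tri",tri(ray("scene",u),ray("side",v)))
for u in((378.7,268.7),(387.5,260.7),(405.7,271.2),(397.5,280.5)):print("post",onz("scene",u,.314))
for n,u in (("side",(319,295)),("scene",(399,245))):print("jar",onz(n,u,0.005))
E
```

```text
scene bar [array([ 0.489 , -0.2273,  0.153 ]), array([ 0.5087, -0.1216,  0.153 ])]
side bar [array([ 0.4883, -0.2269,  0.153 ]), array([ 0.5167, -0.1221,  0.153 ])]
scene corner [ 0.5507 -0.2831  0.075 ]
scene corner [ 0.4608 -0.0518  0.075 ]
side corner [ 0.5862 -0.0857  0.075 ]
side corner [ 0.4138 -0.2623  0.075 ]
side corner [ 0.4536 -0.0572  0.075 ]
side corner [ 0.5423 -0.2872  0.075 ]
tri (array([0.5419, 0.2116, 0.2429]), np.float64(0.0023682619176034923))
tri (array([0.5398, 0.283 , 0.2421]), np.float64(0.0028723987984047177))
tri (array([0.5504, 0.2468, 0.2407]), np.float64(0.06350936128289202))
tri (array([0.532 , 0.2506, 0.2487]), np.float64(0.06838377489003321))
tri (array([ 0.4887, -0.2275,  0.1525]), np.float64(0.0003723933561930934))
tri (array([ 0.5135, -0.1174,  0.1586]), np.float64(0.000836140721989306))
tri (array([ 0.5242, -0.1552,  0.1723]), np.float64(0.07671488180164777))
tri (array([ 0.4788, -0.1805,  0.1454]), np.float64(0.08027282476143033))
post [0.7287 0.2418 0.314 ]
post [0.7044 0.2418 0.314 ]
post [0.7027 0.2779 0.314 ]
post [0.7281 0.2796 0.314 ]
jar [0.3818 0.0856 0.005 ]
jar [0.3929 0.083  0.005 ]
```

Measured: box centre ≈ (0.500,-0.174), yaw ≈ -12°; bar height and corner spacing match the given sizes. Notch ≈ (0.571,0.248), stand yaw ≈ 2°. I'll move above the box for a wrist view.

Emit:
play_rows:
  motion:
    - [0,0,-0.033,0.0254,0]
    - [0,0,-0.033,0.0254,0]
    - [0,0,-0.034,0.0254,0]
    - [0.018,-0.044,0,0,0]
    - [0.018,-0.044,0,0,0]
  squeeze: 60

```text
time: 0.72
tool_pos: [0.233, -0.5716, 0.3312]
tcp_rot: [-3.124, 0.331, -0.0]
wrist_force: [-0.1, 0.4, 0.0]
width: 0.003
```

Emit:
play_rows:
  motion:
    - [0.018,-0.044,0,0,0]
    - [0.018,-0.044,0,0,0]
    - [0.018,-0.044,0,0,0]
    - [0.018,-0.044,0,0,0]
    - [0.018,-0.044,0,0,0]

```text
time: 1.35
tool_pos: [0.3672, -0.3742, 0.3308]
tcp_rot: [-3.124, 0.329, 0.001]
wrist_force: [-0.3, -0.3, 1.1]
width: -0.001
```

Emit:
play_rows:
  motion:
    - [0.018,-0.044,0,0,0]
    - [0.018,-0.044,0,0,0]
    - [0.018,-0.045,0,0,0]
    - [0.018,-0.045,0,0,0]
    - [0.018,-0.045,0,0,0]

```text
time: 1.98
tool_pos: [0.5016, -0.1749, 0.3308]
tcp_rot: [-3.124, 0.329, 0.001]
wrist_force: [-0.0, -0.4, -0.7]
width: 0.002
```

```bash
python3 - <<'E'
from h import *
import cv2,pickle
c=camera_info("wrist");im=read_camera("wrist");cv2.imwrite("pics/w1.png",im[:,:,::-1]);pickle.dump(c,open("w1.pkl","wb"))
s=read_state();print(s["tool_pos"],s["tcp_rot"],s["wrist_force"],s["q"],s["time"]);print(c["pose"])
i=im[:,:,::-1]
cv2.imwrite("pics/w1z.png",cv2.resize(i[60:360,120:520],(800,600),interpolation=cv2.INTER_CUBIC))
E
```

```text
[ 0.5043 -0.1702  0.3307] [-3.1196  0.3241 -0.0022] [2.1901 2.9167 0.8046] [-0.3758 -0.0552  1.7736  0.0054  1.4233  1.4013] 2.025
[[-0.2087 -0.9389 -0.2737  0.5719]
 [-0.978   0.2006  0.0577 -0.1896]
 [ 0.0007  0.2797 -0.9601  0.4735]
 [ 0.      0.      0.      1.    ]]
```

View pics/w1.png

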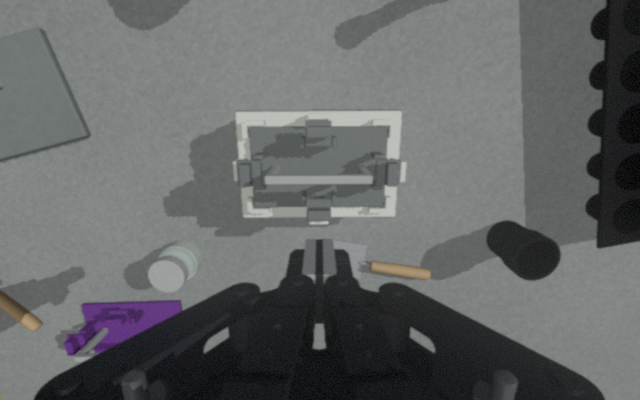

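View zoom.

The wrist view shows the box aligned with the image: bar (266,180)–(373,180), pads at (318,132) back, (318,206) front, (256,172) left/+y, (393,172) right/-y, with white catches just outside them. I'll zoom in to pick points.

```bash
python3 - <<'E'
import cv2
i=cv2.imread("pics/w1.png")
z=cv2.resize(i[100:235,225:410],None,fx=4.3,fy=4.3,interpolation=cv2.INTER_CUBIC)
for k in range(0,185,20):cv2.putText(z,str(225+k),(int(k*4.3),8),0,.35,(0,0,255),1);cv2.line(z,(int(k*4.3),8),(int(k*4.3),16),(0,0,255),1)
for k in range(0,135,20):cv2.putText(z,str(100+k),(0,int(k*4.3)+4),0,.35,(255,0,0),1)
cv2.imwrite("pics/w1z.png",z)
E
```

```text
(no output)
```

View pics/w1z.png

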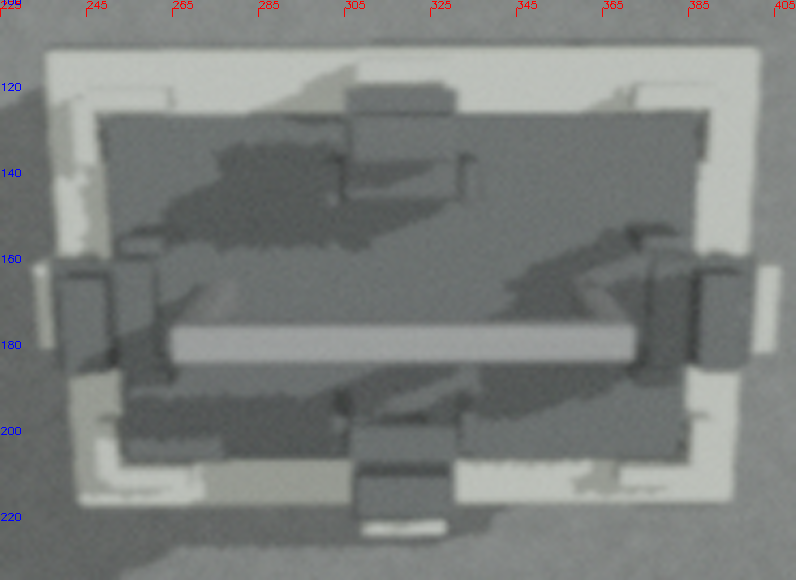

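```bash
cat >>h.py <<'E'
def zp(x,y):return (225+x/4.3,100+y/4.3)
E
python3 - <<'E'
from h import *
import pickle
c=pickle.load(open("w1.pkl","rb"));f=lambda x,y,z:onz("wrist",zp(x,y),z,c)
a,b=f(170,343,.153),f(635,343,.153);d=a-b
print("bar",a,b,(a+b)/2,np.hypot(*d[:2]),"yaw",np.degrees(np.arctan2(-d[0],d[1])))
P={"front":(404,497),"back":(402,134),"left":(82,322),"right":(724,320)}
for k,v in P.items():print(k,f(*v,.129))
for nm,u in(("L",(48,50)),("R",(760,50)),("l",(80,505)),("r",(733,500))):print("corner",f(*u,.075))
E
```

```text
bar [ 0.5138 -0.1188  0.153 ] [ 0.49   -0.2304  0.153 ] [ 0.5019 -0.1746  0.153 ] 0.11412181215194354 yaw -12.055578405001697
front [ 0.4545 -0.1649  0.129 ]
back [ 0.5494 -0.1846  0.129 ]
left [ 0.5197 -0.0923  0.129 ]
right [ 0.4851 -0.2573  0.129 ]
corner [ 0.5902 -0.0894  0.075 ]
corner [ 0.5475 -0.2893  0.075 ]
corner [ 0.4549 -0.0603  0.075 ]
corner [ 0.4135 -0.2624  0.075 ]
```

```bash
python3 - <<'E'
from h import *
import pickle
c=pickle.load(open("w1.pkl","rb"));w=lambda x,y:ray("wrist",zp(x,y),c)
C=np.array([.502,-.1747]);yaw=np.radians(-12);R=np.array([[np.cos(yaw),-np.sin(yaw)],[np.sin(yaw),np.cos(yaw)]])
def rep(n,t):
    p,e=t;print(n,"box xy",R.T@(p[:2]-C),"h above lid underside",p[2]-.075,"err",e,"pred depth",.047-(p[2]-.075))
rep("front w-side",tri(w(404,528),ray("side",(357,211.2))))
rep("left w-scene",tri(w(43,305),ray("scene",(321.2,213.2))))
rep("left w-side",tri(w(43,305),ray("side",(318,214.5))))
rep("left sc-side",tri(ray("scene",(321.2,213.2)),ray("side",(318,214.5))))
rep("back w-sc",tri(w(406,72),ray("scene",(279.5,200))))
# single-ray heights for assumed lateral plane of the strip centre
for n,u,ax,s in(("front",(404,528),0,-1),("left",(43,305),1,1),("right",(768,308),1,-1),("back",(406,73),0,1)):
    o,d=w(*u)
    for off in (.056,.058,.060):
        L=(off+(.036 if ax else 0))*s
        o2=R.T@(o[:2]-C);d2=R.T@d[:2];t=(L-o2[ax])/d2[ax];print(n,off,"h",round(o[2]+t*d[2]-.075,4),end="; ")
    print()
for n,u,ax,s in(("scene",(279.5,200),0,1),("scene",(321.2,213.2),1,1),("side",(318,214.5),1,1),("side",(357,211.2),0,-1)):
    o,d=ray(n,u);L=(.058+(.036 if ax else 0))*s;o2=R.T@(o[:2]-C);d2=R.T@d[:2];t=(L-o2[ax])/d2[ax];print(n,ax,s,"h",o[2]+t*d[2]-.075, R.T@((o+t*d)[:2]-C))
E
```

```text
front w-side box xy [-0.0641  0.0009] h above lid underside 0.033956588472048896 err 0.002966940004380449 pred depth 0.013043411527951104
left w-scene box xy [-0.0003  0.1008] h above lid underside 0.03051301579280373 err 0.001018285707356761 pred depth 0.01648698420719627
left w-side box xy [-0.     0.101] h above lid underside 0.029118467962626973 err 0.0001316713198453056 pred depth 0.017881532037373027
left sc-side box xy [-0.0007  0.1014] h above lid underside 0.030586531900513317 err 0.0007840468351741528 pred depth 0.016413468099486683
back w-sc box xy [ 0.0615 -0.    ] h above lid underside 0.03396641664754764 err 0.0037705391006274975 pred depth 0.01303358335245236
front 0.056 h 0.0579; front 0.058 h 0.0526; front 0.06 h 0.0472; 
left 0.056 h 0.0618; left 0.058 h 0.0545; left 0.06 h 0.0472; 
right 0.056 h 0.0671; right 0.058 h 0.0599; right 0.06 h 0.0527; 
back 0.056 h -0.2583; back 0.058 h -0.1734; back 0.06 h -0.0885; 
scene 0 1 h 0.030828106468906727 [ 0.058  -0.0023]
scene 1 1 h 0.022894940596275573 [-0.0057  0.094 ]
side 1 1 h 0.01628367587846298 [0.0086 0.094 ]
side 0 -1 h 0.024992943845746754 [-0.058  -0.0034]
```

Everything agrees with the given sizes: centre (0.502,-0.1747), yaw -12.0°. Predicted catch depths are front ≈13, left ≈17, right ≈12.5 and back ≈10 mm, each ±3 mm. Going to the front pad first.

Emit:
play_rows:
  motion:
    - [-0.0474,-0.0015,0,0,0]
    - [0,0,0.05,0,0]
    - [0,0,0.05,0,0]
    - [0,0,0.05,0,0]
    - [0,0,0.02,0,0]

```text
time: 2.65
tool_pos: [0.4522, -0.164, 0.1571]
tcp_rot: [-3.122, 0.329, 0.01]
wrist_force: [-0.4, -0.4, -0.0]
width: 0.0
```

Emit:
play_rows:
  motion:
    - [0,0,0.01,0,0]
    - [0,0,0,0,0]

```text
time: 2.9
tool_pos: [0.4549, -0.1651, 0.151]
tcp_rot: [-3.124, 0.329, 0.001]
wrist_force: [-0.2, -0.1, 0.2]
width: 0.002
```

Emit:
play_rows:
  motion:
    - [0,0,0.019,0,0]
    - [0,0,0.004,0,0]
    - [0,0,0.0025,0,0]
    - [0,0,0.0025,0,0]
    - [0,0,0.002,0,0]

```text
time: 3.52
tool_pos: [0.4559, -0.1654, 0.1222]
tcp_rot: [3.124, -0.329, 0.003]
wrist_force: [0.1, 0.6, 6.2]
width: 0.001
```

Emit:
play_rows:
  motion:
    - [0,0,0.001,0,0]
    - [0,0,0.001,0,0]

```text
time: 3.78
tool_pos: [0.4567, -0.1657, 0.1208]
tcp_rot: [3.123, -0.329, 0.005]
wrist_force: [1.1, 0.6, 7.8]
width: -0.001
```

Emit:
play_rows:
  motion:
    - [0,0,0.001,0,0]
    - [0,0,0.001,0,0]
    - [0,0,0.001,0,0]
    - [0,0,0.001,0,0]

```text
time: 4.28
tool_pos: [0.4571, -0.1658, 0.1174]
tcp_rot: [3.123, -0.329, 0.007]
wrist_force: [0.0, -0.7, 0.6]
width: 0.002
```

Emit:
play_rows:
  motion:
    - [0,0,0.001,0,0]
    - [0,0,0.001,0,0]
    - [0,0,0.001,0,0]
    - [0,0,0,0,0]

```text
time: 4.78
tool_pos: [0.4554, -0.1652, 0.1122]
tcp_rot: [3.124, -0.329, 0.001]
wrist_force: [1.1, -0.2, 2.3]
width: 0.001
```

Emit:
play_rows:
  motion:
    - [0,0,0.001,0,0]
    - [0,0,0.001,0,0]
    - [0,0,0.001,0,0]

```text
time: 5.15
tool_pos: [0.4556, -0.1653, 0.1115]
tcp_rot: [3.124, -0.329, 0.001]
wrist_force: [-6.7, 2.1, 20.4]
width: 0.002
```

Emit:
play_rows:
  motion:
    - [0,0,-0.015,0,0]
    - [0,0,-0.055,0,0]
    - [0.003,0,0,0,0]
    - [0.046,0,0,0,0]
    - [0.0465,0,0,0,0]

```text
time: 5.78
tool_pos: [0.5486, -0.1849, 0.1783]
tcp_rot: [-3.124, 0.33, 0.002]
wrist_force: [0.7, -1.1, 0.3]
width: 0.0
```

Emit:
play_rows:
  motion:
    - [0,0,0,0,0]
    - [0,0,0.025,0,0]
    - [0,0,0.015,0,0]
    - [0,0,0,0,0]

```text
time: 6.28
tool_pos: [0.5461, -0.1842, 0.1369]
tcp_rot: [-3.123, 0.329, 0.008]
wrist_force: [-0.1, -0.1, 0.4]
width: -0.001
```

Emit:
play_rows:
  motion:
    - [0,0,0.008,0,0]
    - [0,0,0.003,0,0]
    - [0,0,0.003,0,0]
    - [0,0,0.0025,0,0]
    - [0,0,0.002,0,0]

```text
time: 6.9
tool_pos: [0.5487, -0.1851, 0.1209]
tcp_rot: [3.124, -0.329, 0.0]
wrist_force: [-0.7, -0.3, 0.8]
width: 0.001
```

Emit:
play_rows:
  motion:
    - [0,0,0.001,0,0]
    - [0,0,0.001,0,0]
    - [0,0,0.001,0,0]
    - [0,0,0.001,0,0]

```text
time: 7.4
tool_pos: [0.5487, -0.1851, 0.118]
tcp_rot: [3.124, -0.329, 0.0]
wrist_force: [-3.6, 0.7, 10.3]
width: -0.002
```

Emit:
play_rows:
  motion:
    - [0,0,0.001,0,0]
    - [0,0,0.001,0,0]
    - [0,0,0.001,0,0]

```text
time: 7.78
tool_pos: [0.5487, -0.1851, 0.1155]
tcp_rot: [3.124, -0.329, 0.0]
wrist_force: [-6.2, 0.7, 12.6]
width: 0.002
```

Emit:
play_rows:
  motion:
    - [0,0,0.001,0,0]
    - [0,0,0.001,0,0]
    - [0,0,0.001,0,0]

```text
time: 8.15
tool_pos: [0.5492, -0.1852, 0.112]
tcp_rot: [3.124, -0.329, 0.003]
wrist_force: [-0.5, -0.5, -1.6]
width: 0.003
```

Force dropped (snapped); now feel for the stop.

Emit:
play_rows:
  motion:
    - [0,0,0.001,0,0]
    - [0,0,0.001,0,0]
    - [0,0,0.001,0,0]

```text
time: 8.52
tool_pos: [0.5488, -0.185, 0.1079]
tcp_rot: [3.124, -0.329, 0.001]
wrist_force: [-0.9, 0.5, 3.2]
width: 0.003
```

Emit:
play_rows:
  motion:
    - [0,0,0.001,0,0]
    - [0,0,0.001,0,0]
    - [0,0,0.001,0,0]

```text
time: 8.9
tool_pos: [0.549, -0.1851, 0.1069]
tcp_rot: [3.124, -0.329, 0.001]
wrist_force: [-5.5, 2.7, 18.2]
width: 0.001
```

Emit:
play_rows:
  motion:
    - [0,0,-0.02,0,0]
    - [0,0,-0.055,0,0]
    - [-0.024,-0.042,0,0,0]
    - [-0.024,-0.042,0,0,0]
    - [0,0,0,-0.025,0]

```text
time: 9.52
tool_pos: [0.5178, -0.0902, 0.1798]
tcp_rot: [-3.14, 0.073, 0.001]
wrist_force: [-0.8, 0.3, 0.1]
width: 0.005
```

Emit:
play_rows:
  motion:
    - [0,0,0,-0.028,0]
    - [0,0,0,-0.028,0]
    - [0,0,0,-0.028,0]
    - [0,0,0,-0.028,0]
    - [0,0,0,-0.028,0]

```text
time: 10.15
tool_pos: [0.519, -0.0928, 0.1797]
tcp_rot: [-2.873, -1.27, 0.0]
wrist_force: [-0.1, 0.1, 0.2]
width: 0.001
```

Emit:
play_rows:
  motion:
    - [0,0,0,-0.028,0]
    - [0,0,0,-0.028,0]
    - [0,0,0.02,-0.029,0]
    - [0,0,0.018,0,0]
    - [0,0,0,0,0]

```text
time: 10.78
tool_pos: [0.5173, -0.0924, 0.1395]
tcp_rot: [-2.442, -1.971, 0.004]
wrist_force: [0.0, 0.2, -0.2]
width: -0.004
```

```bash
python3 - <<'E'
from h import *
import cv2
from scipy.spatial.transform import Rotation as Ro
im=read_camera("scene")[:,:,::-1];im2=read_camera("side")[:,:,::-1]
z=lambda i,x,y:cv2.resize(i[y:y+100,x:x+100],(400,400),interpolation=cv2.INTER_CUBIC)
cv2.imwrite("pics/c2.png",np.hstack([z(im,250,150),z(im2,295,155)]))
s=read_state();print(s["tool_pos"],Ro.from_rotvec(s["tcp_rot"]).as_matrix())
E
```

```text
[ 0.519  -0.0928  0.1416] [[ 0.2102  0.9777 -0.0007]
 [ 0.9777 -0.2102  0.0002]
 [ 0.     -0.0007 -1.    ]]
```

View pics/c2.png

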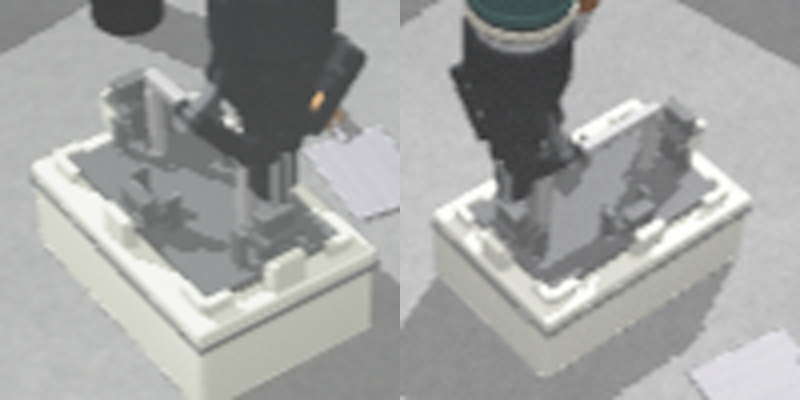

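Front and back pads now stay down, and the box has not moved (its corner is still at (258,191) in the scene view). The left pad is under the fingers.

Emit:
play_rows:
  motion:
    - [0,0,0.01,0,0]
    - [0,0,0.003,0,0]
    - [0,0,0.003,0,0]
    - [0,0,0.003,0,0]
    - [0,0,0.002,0,0]

```text
time: 11.5
tool_pos: [0.519, -0.0928, 0.1207]
tcp_rot: [-2.442, -1.976, 0.0]
wrist_force: [-0.9, 0.4, 1.8]
width: -0.004
```

Emit:
play_rows:
  motion:
    - [0,0,0.001,0,0]
    - [0,0,0.001,0,0]
    - [0,0,0.001,0,0]
    - [0,0,0.001,0,0]

```text
time: 12.0
tool_pos: [0.5191, -0.0929, 0.1175]
tcp_rot: [2.442, 1.976, -0.0]
wrist_force: [-3.6, 0.3, 8.3]
width: -0.001
```

Emit:
play_rows:
  motion:
    - [0,0,0.001,0,0]
    - [0,0,0.001,0,0]
    - [0,0,0.001,0,0]

```text
time: 12.38
tool_pos: [0.5193, -0.093, 0.1152]
tcp_rot: [2.442, 1.976, 0.0]
wrist_force: [-6.1, -0.1, 10.5]
width: 0.007
```

Emit:
play_rows:
  motion:
    - [0,0,0.001,0,0]
    - [0,0,0.001,0,0]
    - [0,0,0.001,0,0]

```text
time: 12.75
tool_pos: [0.5194, -0.0929, 0.1107]
tcp_rot: [2.442, 1.976, 0.001]
wrist_force: [-1.2, -0.6, 0.8]
width: 0.001
```

Snapped; feel for the stop.

Emit:
play_rows:
  motion:
    - [0,0,0.001,0,0]
    - [0,0,0.001,0,0]
    - [0,0,0.001,0,0]

```text
time: 13.12
tool_pos: [0.5195, -0.093, 0.108]
tcp_rot: [2.441, 1.976, 0.001]
wrist_force: [-1.0, 0.3, 9.2]
width: 0.0
```

Emit:
play_rows:
  motion:
    - [0,0,0.001,0,0]
    - [0,0,0.001,0,0]

```text
time: 13.38
tool_pos: [0.5198, -0.093, 0.1078]
tcp_rot: [2.441, 1.976, 0.001]
wrist_force: [-6.1, 0.8, 18.0]
width: -0.002
```

Emit:
play_rows:
  motion:
    - [0,0,-0.02,0,0]
    - [0,0,-0.055,0,0]
    - [-0.056,0,0,0,0]
    - [-0.056,0,0,0,0]
    - [-0.056,0,0,0,0]

```text
time: 14.0
tool_pos: [0.4836, -0.2584, 0.1804]
tcp_rot: [2.441, 1.977, 0.0]
wrist_force: [1.1, 0.2, -0.1]
width: 0.001
```

Emit:
play_rows:
  motion:
    - [0,0,0,0,0]
    - [0,0,0.025,0,0]
    - [0,0,0.018,0,0]
    - [0,0,0.003,0,0]
    - [0,0,0.003,0,0]

```text
time: 14.62
tool_pos: [0.4844, -0.2566, 0.1317]
tcp_rot: [-2.441, -1.977, -0.0]
wrist_force: [0.8, -0.5, 0.1]
width: -0.001
```

Emit:
play_rows:
  motion:
    - [0,0,0.003,0,0]
    - [0,0,0.003,0,0]
    - [0,0,0.003,0,0]
    - [0,0,0.002,0,0]

```text
time: 15.12
tool_pos: [0.485, -0.2572, 0.1232]
tcp_rot: [2.441, 1.975, 0.002]
wrist_force: [-3.5, 4.4, 12.7]
width: 0.005
```

Emit:
play_rows:
  motion:
    - [0,0,0.001,0,0]
    - [0,0,0.001,0,0]

```text
time: 15.38
tool_pos: [0.4848, -0.2575, 0.1198]
tcp_rot: [2.44, 1.975, 0.001]
wrist_force: [-0.1, -0.7, -0.3]
width: -0.003
```

Emit:
play_rows:
  motion:
    - [0,0,0.001,0,0]
    - [0,0,0.001,0,0]
    - [0,0,0.001,0,0]

```text
time: 15.75
tool_pos: [0.4845, -0.2574, 0.1168]
tcp_rot: [2.442, 1.976, 0.0]
wrist_force: [-1.8, 1.3, 10.8]
width: 0.001
```

Emit:
play_rows:
  motion:
    - [0,0,0.001,0,0]
    - [0,0,0.001,0,0]

```text
time: 16.0
tool_pos: [0.4847, -0.2575, 0.1165]
tcp_rot: [2.441, 1.976, 0.0]
wrist_force: [-6.9, 4.2, 20.3]
width: 0.0
```

The right tab shows a drop and then a firm stop. I'll rise over the handle, open, and look again to check all four.

Emit:
play_rows:
  motion:
    - [0,0,-0.02,0,0]
    - [0,0,-0.058,0,0]
    - [0,0,-0.058,0,0]
    - [0.042,0,0,0,50]
    - [0.042,0,0,0,50]

```text
time: 16.62
tool_pos: [0.502, -0.1747, 0.2505]
tcp_rot: [2.443, 1.973, 0.001]
wrist_force: [-0.1, 0.2, -0.3]
width: 0.417
```

Emit:
play_rows:
  motion:
    - [0,0,0,0,50]
    - [0,0,0,0,50]

```text
time: 16.88
tool_pos: [0.5013, -0.1751, 0.2492]
tcp_rot: [-2.441, -1.977, 0.002]
wrist_force: [0.6, -0.7, 0.6]
width: 0.584
```

```bash
python3 - <<'E'
from h import *
import cv2,pickle
c=camera_info("wrist");im=read_camera("wrist")[:,:,::-1];pickle.dump(c,open("w2.pkl","wb"))
s=read_state();print(s["tool_pos"],s["tcp_rot"],s["width"],s["q"])
a=read_camera("scene")[:,:,::-1];b=read_camera("side")[:,:,::-1]
cv2.imwrite("pics/w2.png",im);cv2.imwrite("pics/s2.png",a);cv2.imwrite("pics/d2.png",b)
z=lambda i,x,y:cv2.resize(i[y:y+75,x:x+100],(400,300),interpolation=cv2.INTER_CUBIC)
cv2.imwrite("pics/c3.png",np.vstack([np.hstack([z(a,252,162),z(b,295,170)]),cv2.resize(im[50:350,120:520],(400,300)).repeat(1,0) if 0 else np.hstack([cv2.resize(im[100:250,120:320],(400,300),interpolation=cv2.INTER_CUBIC),cv2.resize(im[100:250,320:520],(400,300),interpolation=cv2.INTER_CUBIC)])]))
E
```

```text
[ 0.5013 -0.1755  0.2492] [-2.4417 -1.976   0.0014] 0.5887040347251485 [-0.3832 -0.02    1.8873 -0.0006  1.2751 -0.173 ]
```

View pics/c3.png

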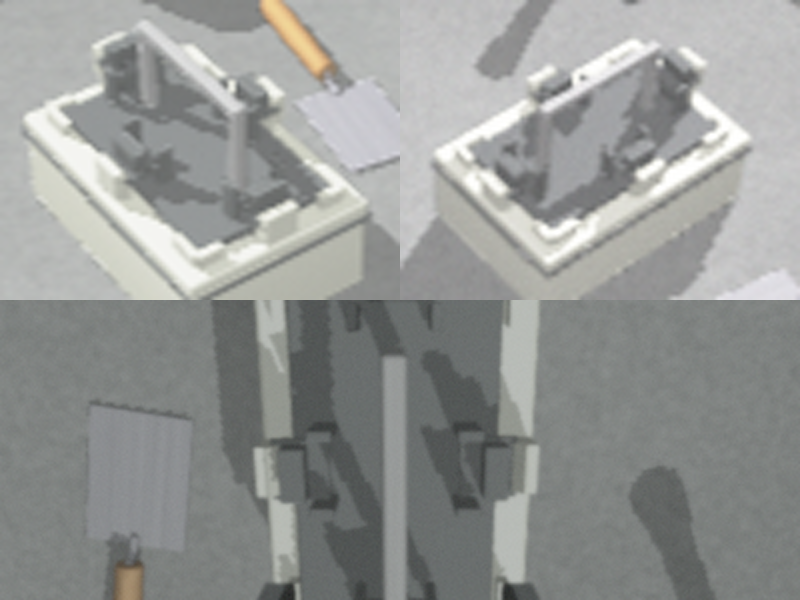

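All four pads now sit low beside their catches, the bar ends are unchanged in the scene view and the bar is centred between the jaws (column ≈317.5). Gripping the handle.

Emit:
play_rows:
  motion:
    - [0,0,0.05,0,50]
    - [0,0,0.045,0,50]
    - [0,0,0.025,0,50]
    - [0,0,0,0,50]
    - [0,0,0,0,0]
  squeeze: 60

```text
time: 17.65
tool_pos: [0.5024, -0.1759, 0.1309]
tcp_rot: [2.442, 1.975, 0.001]
wrist_force: [1.0, 0.4, -0.1]
width: 0.384
```

Emit:
play_rows:
  motion:
    - [0,0,0,0,0]
    - [0,0,0,0,0]
    - [0,0,0,0,0]
    - [0,0,0,0,0]

```text
time: 18.15
tool_pos: [0.501, -0.1753, 0.1313]
tcp_rot: [-2.442, -1.977, 0.002]
wrist_force: [-6.4, -0.0, 5.5]
width: 0.099
```

```bash
python3 - <<'E'
import cv2,numpy as np
a=cv2.imread("pics/s2.png");b=cv2.imread("pics/d2.png")
def cr(i,x,y,w,h,W,H):
    c=cv2.resize(i[y:y+h,x:x+w],(W,H),interpolation=cv2.INTER_CUBIC);s=W/w
    for k in range(0,w,10): cv2.putText(c,str(x+k),(int(k*s),8),0,.3,(0,0,255),1);cv2.line(c,(int(k*s),8),(int(k*s),14),(0,0,255),1)
    for k in range(0,h,10): cv2.putText(c,str(y+k),(0,int(k*s)+4),0,.3,(255,0,0),1)
    return c
cv2.imwrite("pics/c4.png",np.hstack([cr(a,376,228,80,120,400,600),cr(b,163,190,80,120,400,600)]))
E
```

View pics/c4.png

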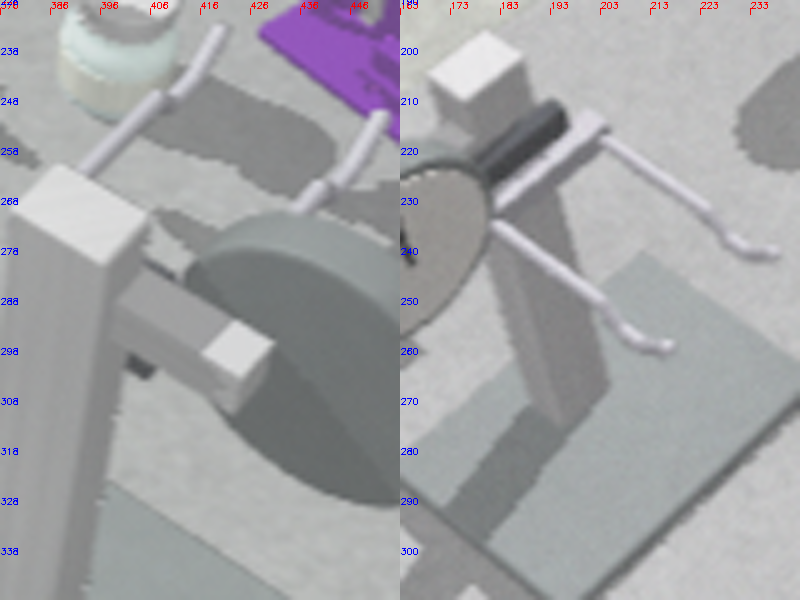

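```bash
python3 - <<'E'
from h import *
T=lambda u,v:tri(ray("scene",u),ray("side",v))
for n,u,v in(("tipA",(420.4,233),(237.6,241)),("tipB",(452.6,251),(217,259.4)),("notchA",(411,246.4),(230,238)),("notchB",(442.6,265.4),(208.4,256)),("stepA",(407.6,247),(225.4,232.6)),("stepB",(439.6,264.6),(204,250.6)),
 ("post1",(378.3,269.4),(180,196.3)),("post?",(378.3,269.4),(188,201)),("post2",(388,261),(188,201)),("post3",(405.5,271.2),(178,210)),("post4",(397,281),(169,205))):
    print(n,*T(u,v))
for u in((212,240),(243,270),(199,310)):print("foot",onz("side",u,.014))
E
python3 - <<'E'
import cv2,numpy as np
b=cv2.imread("pics/d2.png");h=cv2.cvtColor(b,cv2.COLOR_BGR2HSV)
print(h[260,220],h[290,195],b[260,220],b[290,200],b[240,240])
E
```

```text
tipA [0.5433 0.2123 0.243 ] 0.0015480258901288068
tipB [0.5407 0.2833 0.2416] 0.001657454393595022
notchA [0.5737 0.2122 0.2284] 0.00010365741186895645
notchB [0.5732 0.2842 0.2272] 0.0009885101111586085
stepA [0.5884 0.2128 0.2384] 0.00015679103836459984
stepB [0.5859 0.2841 0.2389] 0.0006916434580865057
post1 [0.7191 0.2354 0.2989] 0.000805077368578396
post? [0.7057 0.2259 0.2817] 0.0015930208573847729
post2 [0.6914 0.2341 0.2983] 0.0022649260087211484
post3 [0.6882 0.2686 0.2962] 0.002932684921006574
post4 [0.717  0.2722 0.2976] 0.001100516270420879
foot [0.7512 0.1558 0.014 ]
foot [0.5999 0.1703 0.014 ]
foot [0.5966 0.3384 0.014 ]
[ 85   9 174] [ 95   9 172] [173 174 168] [171 170 164] [195 195 194]
```

Notch ≈ (0.572,0.248), yaw ≈ 1.5°: tip spacing 71–72 mm, notch height 0.228 and post-front distance ≈ 118 mm all match the specs. Lifting carefully.

Emit:
play_rows:
  motion:
    - [0,0,-0.004,0,0]
    - [0,0,-0.008,0,0]
    - [0,0,-0.01,0,0]
    - [0,0,-0.01,0,0]
    - [0,0,0,0,0]

```text
time: 18.77
tool_pos: [0.5028, -0.1754, 0.1634]
tcp_rot: [2.44, 1.975, 0.002]
wrist_force: [1.1, 0.2, -7.7]
width: 0.099
```

The force reads -7.7 N (≈0.78 kg), so the whole box came up with the lid. Raising, aligning and carrying it over.

Emit:
play_rows:
  motion:
    - [0,0,-0.015,0,0]
    - [0,0,-0.02,-0.009,0]
    - [0,0,-0.02,-0.01,0]
    - [0,0,-0.018,-0.01,0]
    - [0,0,-0.011,-0.0085,0]

```text
time: 19.4
tool_pos: [0.5021, -0.1752, 0.2477]
tcp_rot: [2.189, 2.251, 0.001]
wrist_force: [1.2, -0.4, -6.9]
width: 0.102
```

Emit:
play_rows:
  motion:
    - [0.008,-0.001,0,0,0]
    - [0.015,-0.002,0,0,0]
    - [0.022,-0.002,0,0,0]
    - [0.025,-0.002,0,0,0]
    - [0.025,-0.002,0,0,0]

```text
time: 20.02
tool_pos: [0.4889, -0.0783, 0.2446]
tcp_rot: [-2.192, -2.248, 0.001]
wrist_force: [0.3, 0.1, -7.8]
width: 0.101
```

Emit:
play_rows:
  motion:
    - [0.025,-0.002,0,0,0]
    - [0.025,-0.002,0,0,0]
    - [0.025,-0.002,0,0,0]
    - [0.025,-0.002,0,0,0]
    - [0.025,-0.002,0,0,0]

```text
time: 20.65
tool_pos: [0.4755, 0.0462, 0.2447]
tcp_rot: [-2.192, -2.248, 0.002]
wrist_force: [-0.4, -0.2, -7.2]
width: 0.097
```

Emit:
play_rows:
  motion:
    - [0.025,-0.002,0,0,0]
    - [0.025,-0.002,0,0,0]
    - [0.025,-0.002,0,0,0]
    - [0.025,-0.002,0,0,0]
    - [0.025,-0.002,0,0,0]

```text
time: 21.28
tool_pos: [0.4621, 0.1705, 0.2447]
tcp_rot: [-2.192, -2.249, 0.003]
wrist_force: [0.8, -0.7, -7.1]
width: 0.1
```

Emit:
play_rows:
  motion:
    - [0.025,-0.002,0,0,0]
    - [0.02,-0.002,0,0,0]
    - [0.01,-0.002,0,0,0]
    - [0,0,0,0,0]
    - [0,0,0,0,0]

```text
time: 21.9
tool_pos: [0.4561, 0.2234, 0.2455]
tcp_rot: [2.193, 2.249, -0.001]
wrist_force: [-0.4, 0.4, -6.9]
width: 0.101
```

```bash
python3 - <<'E'
from h import *
import cv2
from scipy.spatial.transform import Rotation as Ro
s=read_state();M=Ro.from_rotvec(s["tcp_rot"]).as_matrix();print(s["time"],s["tool_pos"],s["wrist_force"],s["torque"],s["width"],M,"x_t yaw",np.degrees(np.arctan2(M[1,0],M[0,0])))
E
```

```text
21.9 [0.4561 0.2234 0.2455] [-0.3951  0.4338 -6.9456] [ 0.0235 -0.0611 -0.0025] 0.10065020402950872 [[-0.0255  0.9997 -0.0004]
 [ 0.9997  0.0255 -0.0007]
 [-0.0007 -0.0004 -1.    ]] x_t yaw 91.45847069138611
```

Emit:
play_rows:
  motion:
    - [0.012,0,0,0,0]
    - [0.012,0,0,0,0]
    - [0,0.015,-0.003,0,0]
    - [0,0.005,0,0,0]
    - [0,0,0,0,0]

```text
time: 22.52
tool_pos: [0.4764, 0.2483, 0.2487]
tcp_rot: [2.193, 2.249, -0.0]
wrist_force: [-1.0, 0.4, -7.8]
width: 0.098
```

```bash
python3 - <<'E'
from h import *
import cv2
s=read_state();print(s["time"],s["tool_pos"],s["wrist_force"])
a=read_camera("scene")[:,:,::-1];b=read_camera("side")[:,:,::-1]
cv2.imwrite("pics/s3.png",a);cv2.imwrite("pics/d3.png",b)
def cr(i,x,y,w,h,W,H):
    c=cv2.resize(i[y:y+h,x:x+w],(W,H),interpolation=cv2.INTER_CUBIC);s=W/w
    for k in range(0,w,20): cv2.putText(c,str(x+k),(int(k*s),8),0,.3,(0,0,255),1);cv2.line(c,(int(k*s),8),(int(k*s),14),(0,0,255),1)
    for k in range(0,h,20): cv2.putText(c,str(y+k),(0,int(k*s)+4),0,.3,(255,0,0),1)
    return c
cv2.imwrite("pics/c5.png",np.hstack([cr(a,370,170,120,180,400,600),cr(b,180,180,120,180,400,600)]))
E
```

```text
22.525 [0.4764 0.2483 0.2487] [-1.0035  0.4484 -7.7789]
```

View pics/c5.png

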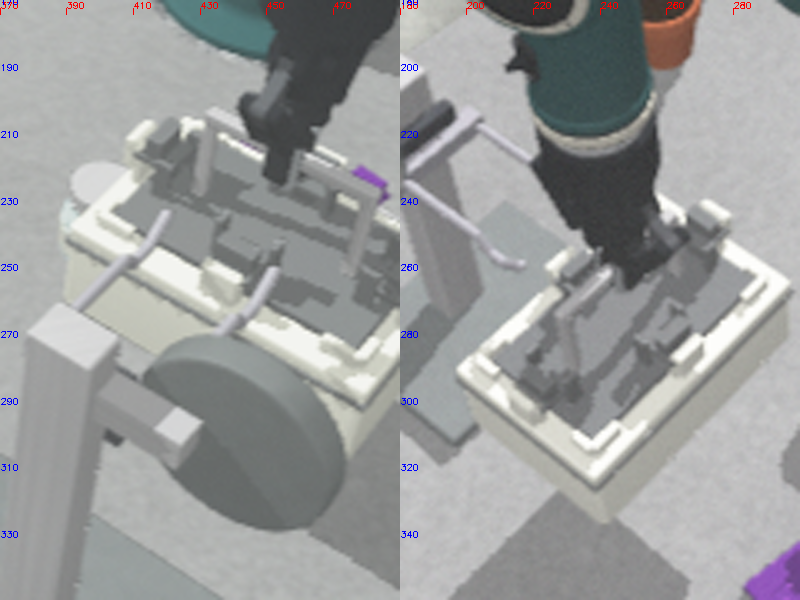

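```bash
python3 - <<'E'
from h import *
for s in(-1,1):
    p=[.4764-s*.0015,.2483+s*.0575,.2704];print(proj("scene",p),proj("side",p))
print(onz("scene",(433.6,203),.2704),onz("scene",(483.4,225.5),.2704),onz("side",(229.5,273),.2704))
E
```

```text
[431.6184 202.4068] [262.2574 242.5723]
[482.9755 228.0383] [227.1974 274.2296]
[0.4767 0.1948 0.2704] [0.4679 0.3029 0.2704] [0.4734 0.3002 0.2704]
```

The bar is where expected within about 2–3 mm, and the box hangs level. Advancing over the prongs.

Emit:
play_rows:
  motion:
    - [0,0.01,0,0,0]
    - [0,0.02,0,0,0]
    - [0,0.02,0,0,0]
    - [0,0.02,0,0,0]
    - [0,0.015,0,0,0]

```text
time: 23.25
tool_pos: [0.5628, 0.2506, 0.2485]
tcp_rot: [2.193, 2.249, 0.0]
wrist_force: [-0.6, -0.6, -7.0]
width: 0.103
```

Emit:
play_rows:
  motion:
    - [0,0.01,0,0,0]
    - [0,0,0,0,0]
    - [0,0,0,0,0]

```text
time: 23.62
tool_pos: [0.5702, 0.2509, 0.2486]
tcp_rot: [-2.192, -2.249, 0.001]
wrist_force: [-0.3, 1.0, -7.4]
width: 0.1
```

```bash
python3 - <<'E'
from h import *
import cv2
s=read_state();print(s["time"],s["tool_pos"],s["wrist_force"])
w=read_camera("wrist")[:,:,::-1];a=read_camera("scene")[:,:,::-1];b=read_camera("side")[:,:,::-1]
for n,i in zip("wab",(w,a,b)):cv2.imwrite(f"pics/{n}4.png",i)
z=lambda i,x,y,w,h,W,H:cv2.resize(i[y:y+h,x:x+w],(W,H),interpolation=cv2.INTER_CUBIC)
cv2.imwrite("pics/c6.png",np.hstack([np.vstack([z(a,380,200,100,75,400,300),z(b,180,210,100,75,400,300)]),cv2.resize(w[:,160:480],(400,500)) if 0 else z(w,180,100,200,300,400,600)]))
E
```

```text
23.625 [0.5702 0.2509 0.2486] [-0.3454  0.9899 -7.4231]
```

View pics/c6.png

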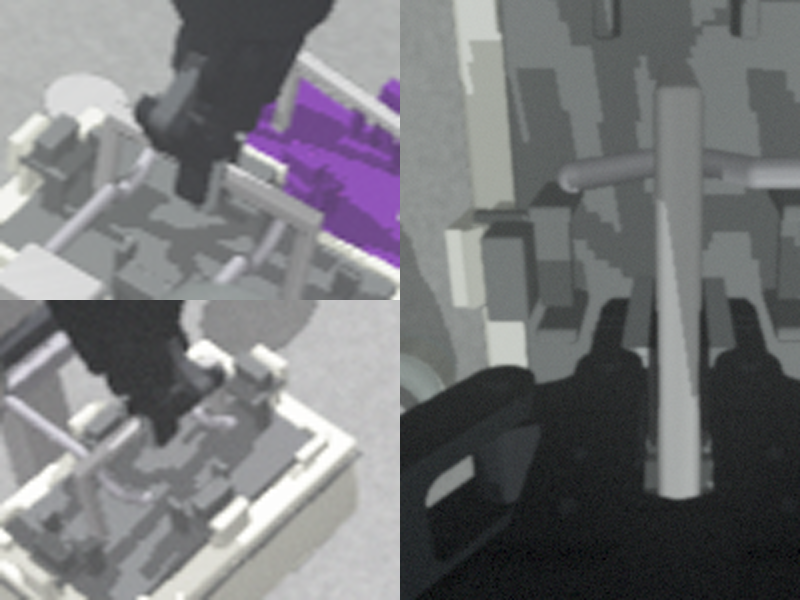

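```bash
python3 - <<'E'
from h import *
c=camera_info("wrist")
g=lambda x,y,z:onz("wrist",(180+(x-400)/2,100+y/2),z,c)
print("tip end",g(562,178,.240)); print("step start top",g(750,172,.242)); print("step lower corner",g(735,175,.232))
print("bend tip/notch",g(655,172,.231),g(705,160,.231))
print("bar centre far",g(679,88,.2703),"bar mid",g(678,300,.2703),"bar L,R",g(656,180,.2703),g(701,180,.2703))
E
```

```text
tip end [0.5409 0.2827 0.24  ]
step start top [0.5879 0.2859 0.242 ]
step lower corner [0.5852 0.2826 0.232 ]
bend tip/notch [0.564  0.2826 0.231 ] [0.5772 0.2862 0.231 ]
bar centre far [0.5697 0.3091 0.2703] bar mid [0.5706 0.2643 0.2703] bar L,R [0.5655 0.2906 0.2703] [0.5746 0.2908 0.2703]
```

The wrist view shows the left prong passing under the bar: tip end x=0.541, step ≈0.586, bar x=0.570, y-mid ≈0.251. I'll shift +2.5 mm in x and -3 mm in y, then lower.

Emit:
play_rows:
  motion:
    - [-0.003,0.0025,0,0,0]
    - [0,0,0.008,0,0]
    - [0,0,0.008,0,0]
    - [0,0,0.006,0,0]
    - [0,0,0,0,0]

```text
time: 24.4
tool_pos: [0.5726, 0.2477, 0.2254]
tcp_rot: [-2.192, -2.249, 0.003]
wrist_force: [0.0, 0.2, -6.4]
width: 0.101
```

Emit:
play_rows:
  motion:
    - [0,0,0.004,0,0]
    - [0,0,0.004,0,0]
    - [0,0,0.004,0,0]
    - [0,0,0.004,0,0]
    - [0,0,0,0,0]

```text
time: 25.02
tool_pos: [0.5731, 0.248, 0.2106]
tcp_rot: [-2.193, -2.249, 0.001]
wrist_force: [-2.0, -0.3, -4.9]
width: 0.1
```

The load transfer matches 300 N/m from the notch height, so the bar is seated. Easing down further.

Emit:
play_rows:
  motion:
    - [0,0,0.004,0,0]
    - [0,0,0.004,0,0]
    - [0,0,0.004,0,0]
    - [0,0,0.003,0,0]
    - [0,0,0,0,0]

```text
time: 25.65
tool_pos: [0.5733, 0.248, 0.1959]
tcp_rot: [-2.193, -2.25, -0.0]
wrist_force: [-2.4, -0.7, -1.2]
width: 0.104
```

Emit:
play_rows:
  motion:
    - [0,0,0.002,0,0]
    - [0,0,0.002,0,0]
    - [0,0,0,0,0]
    - [0,0,0,0,0]

```text
time: 26.15
tool_pos: [0.5733, 0.248, 0.192]
tcp_rot: [2.193, 2.25, 0.0]
wrist_force: [-3.5, -0.9, 0.3]
width: 0.101
```

Emit:
play_rows:
  motion:
    - [0,-0.001,0,0,0]
    - [0,0,0,0,14]
    - [0,0,0,0,20]
    - [0,0,0,0,30]
    - [0,0,0,0,40]

```text
time: 26.78
tool_pos: [0.5724, 0.248, 0.1918]
tcp_rot: [2.193, 2.25, 0.0]
wrist_force: [-0.1, -0.6, 0.1]
width: 0.467
```

Emit:
play_rows:
  motion:
    - [0,0,0,0,45]
    - [0,0,0,0,45]
    - [0,0,0,0,45]

```text
time: 27.15
tool_pos: [0.5723, 0.2479, 0.1918]
tcp_rot: [2.193, 2.25, 0.0]
wrist_force: [-0.1, 0.1, -0.4]
width: 0.529
```

```bash
python3 - <<'E'
from h import *
import cv2
s=read_state();print(s["time"],s["tool_pos"],s["wrist_force"],s["width"])
w=read_camera("wrist")[:,:,::-1];a=read_camera("scene")[:,:,::-1];b=read_camera("side")[:,:,::-1]
z=lambda i,x,y,w,h,W,H:cv2.resize(i[y:y+h,x:x+w],(W,H),interpolation=cv2.INTER_CUBIC)
cv2.imwrite("pics/c7.png",np.hstack([np.vstack([z(a,360,180,133,100,400,300),z(b,170,210,133,100,400,300)]),z(w,180,100,200,300,400,600)]))
E
```

```text
27.15 [0.5723 0.2479 0.1918] [-0.1187  0.0539 -0.4285] 0.5294835081560457
```

View pics/c7.png

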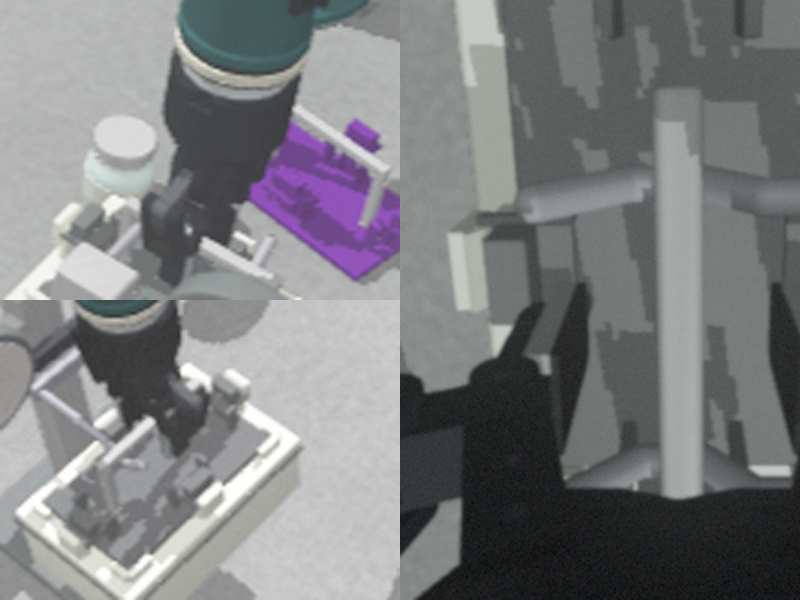

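The bar is seated in both notches (prong kinks at left (655,185) and right (690,465) in the zoom), and the fingers are clear on both sides. Withdrawing straight up.

Emit:
play_rows:
  motion:
    - [0,0,-0.008,0,45]
    - [0,0,-0.015,0,45]
    - [0,0,-0.025,0,45]
    - [0,0,-0.04,0,45]
    - [0,0,-0.04,0,45]

```text
time: 27.92
tool_pos: [0.5723, 0.248, 0.3223]
tcp_rot: [2.192, 2.249, 0.002]
wrist_force: [-0.0, 0.2, -0.0]
width: 0.526
```

Emit:
play_rows:
  motion:
    - [0,0,-0.03,0,45]
    - [0,0,0,0,45]
    - [0,0,0,0,45]
    - [0,0,0,0,45]
    - [0,0,0,0,45]

```text
time: 28.55
tool_pos: [0.5717, 0.2477, 0.3482]
tcp_rot: [-2.192, -2.249, 0.004]
wrist_force: [-0.7, -0.7, 0.4]
width: 0.533
```

Emit:
play_rows:
  motion:
    - [0,0,0,0,45]
    - [0,0,0,0,45]
    - [0,0,0,0,45]
    - [0,0,0,0,45]
    - [0,0,0,0,45]

```text
time: 29.18
tool_pos: [0.5723, 0.248, 0.3499]
tcp_rot: [2.193, 2.25, 0.0]
wrist_force: [0.7, -1.3, 0.3]
width: 0.524
```

```bash
python3 - <<'E'
from h import *
import cv2
s=read_state();print(s["time"],s["tool_pos"],s["wrist_force"])
p=None
for k in range(3):
    b=read_camera("side")[:,:,::-1].astype(int)
    if p is not None:print("diff",np.abs(b-p)[200:340,160:320].max(),np.abs(b-p)[200:340,160:320].mean())
    p=b
a=read_camera("scene")[:,:,::-1]
cv2.imwrite("pics/c8.png",np.hstack([cv2.resize(a[150:390,330:490],(400,600)),cv2.resize(b.astype(np.uint8)[170:370,150:310],(400,500)) if 0 else cv2.resize(b.astype(np.uint8)[150:390,150:310],(400,600))]))
E
```

```text
29.175 [0.5723 0.248  0.3499] [ 0.666  -1.2894  0.2646]
diff 9 1.4941071428571429
diff 9 1.5004315476190475
```

View pics/c8.png

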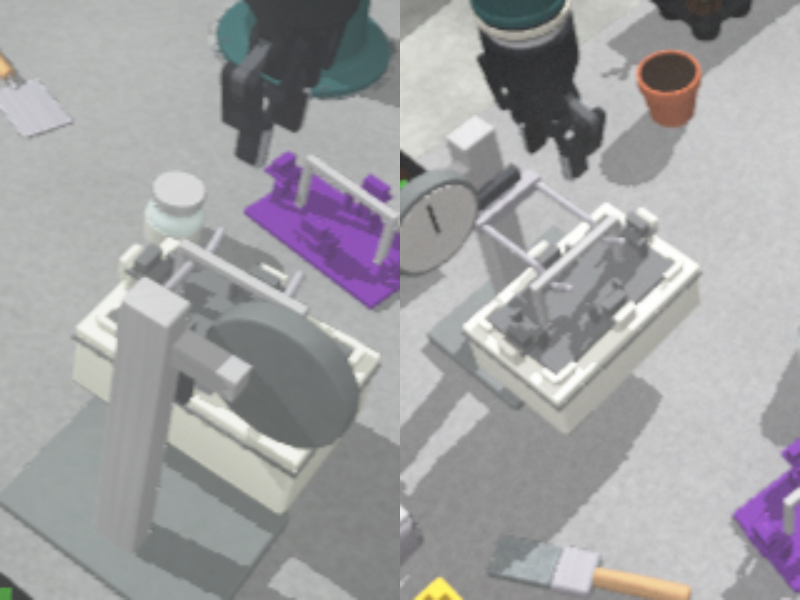

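The box hangs level in both notches with all pads down and clear of the gripper. Consecutive frames differ only by noise, and the jar, pot and purple lid are untouched.

```bash
python3 -c "from workcell import *;print(finish_job())"
```

```text
the job is handed in; nothing more can be done
None
```

The job is done and handed in at about 29 s: all four tabs are snapped and the box hangs by its handle in both notches of the balance hook.

**Tabs:** I pressed front, back, left and right in that order. Each showed the force drop and then a firm stop, at depths of roughly 17.5, 22, 21 and 12.5 mm. The end-of-call readings never passed about 21 N, well under the 45 N limit. A picture afterwards showed all four pads staying down.

**Lift and hang:** The whole box came up with the lid, reading about 7.5 N (0.78 kg). Lowering it onto the hook gave a load transfer that matched the 300 N/m spring starting from the notch height. The dip was about 25 mm, half way to the bottom stop. I opened the gripper only once the wrist force was near zero.

**Last checks:** The final pictures showed the bar in both notches, the box level and the gripper well clear above it. Consecutive frames differed only by image noise, so it had settled. The jar, pot and purple lid in those pictures looked undisturbed. I did not re-check the cup, which the arm never went near.

**Disagreements:**
- My catch depths estimated from the images were too shallow for front (13 mm), back (10 mm) and left (17 mm). I relied on the felt force instead.
- While the bar was being seated there was a sideways force of about 3.5 N. It went away after a 1 mm correction and releasing the grip.

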